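# Fetch the mustard jar from under the rack with the reacher

## Task

Take the orange reacher by its upright handle, slide its open jaws under the wire rack around the yellow jar, and squeeze the trigger so that the jaws close on it. Draw the jar out in the closed jaws until it stands on the open worktop about a hand's width (100 mm) in front of the rack, then let go, leaving the jar and the reacher upright on the worktop. Move the yellow jar only with the reacher, do not tip it over, and leave the red and the green jar where they are.

Things in the scene. Friction and masses are not known exactly. Their poses are not given: they have to be found in the camera images.
- jar_yellow_mid (a point): yellow jar: an upright cylinder 40 mm in diameter with a yellow cap, 62 mm high in all, a white paper band round it, about 70 g, on the worktop under the rack, 50 to 85 mm behind its front edge, among a red and a green jar of the same shape (any order, about 85 mm between centres). The point is its centre, half-way up.
- reacher_grip (a point): grip of the orange reacher (0.47 kg, stands on a flat black sole 120 x 100 mm). +x: from handle to jaws, +z up. Point: midway between the orange handle post (behind) and the black trigger post (ahead), 60 mm above the underside. Posts: each 26 mm wide, 14 mm thick, 56 mm over both outer faces along x; they rise from the housing (26 mm) to 88 mm. Grasp both together, closing along x.
- reacher_jaws (a point): where the jar's centre belongs between the reacher's jaws: 240 mm ahead (+x) of the grip point, 24 mm above the underside. Jaws: two upright plates from 44 mm behind to 32 mm ahead of the point, 8 to 40 mm high, open 64 mm apart inside, 76 mm outside; a black crossbar ends 40 mm behind the point. All this is under 45 mm high. Slide the tool or carry it low.
- trigger (a joint): trigger travel towards the handle post, m: 0 released, 0.016 the stop. 1 mm closes each jaw 1.25 mm; on the jar they shut at about 0.010 (46 mm over both posts), where a grip of 20 N or more holds it firmly. A spring of 8 to 11 N reopens it. As the handle post is fixed in the tool, squeezing shifts the tool ahead (+x) by half the travel; letting go shifts it back.
- rack: fixed wire rack, 230 mm deep (its x), 400 mm wide (its y), on legs 14 mm thick at its corners, open below on all sides. Origin on the worktop under its centre; +x points inward from the front edge, which is at x = -115 mm: slide the reacher in along +x. The gap is 96 mm high, the wires' top 105 mm; tray and tubs on the rear half reach 185 mm.
- jar_red_mid (a point): jar of the same shape and size as the yellow one, but red: a bystander, also under the rack; the point is its centre. It stays where it is.
- jar_green_mid (a point): jar of the same shape and size as the yellow one, but green: a bystander, also under the rack; the point is its centre. It stays where it is.
There are look-alikes about, which are no part of the job. There is more than one size of the part that bears jar_yellow_mid; the job needs the largest.

How it is judged:
By the outcome, as a careful person would: the job done as asked, in the order asked, and still so for the second after the job is handed in, with the robot touching nothing.
It also fails if it takes over 38 s, if anything falls off the work surface, if the arm or the gripper's body presses on something with over 40 N, if the wrist force passes 120 N, or if a joint passes its speed limit or range.

## Robot

A 6-joint arm with a two-finger parallel gripper is mounted at the origin on the work surface. World frame = base frame: x ahead of the robot, y to its left, z up, the work surface at z = 0. Lengths are in m, angles in degrees, forces in N, time in s.
With the tool pointing down it reaches from about 0.25 to 0.725 m from the base axis. Payload 9.7 kg.
Tool frame: the origin (TCP) lies at the very end of the fingers, on their centre line; the grasp point (between the pads) lies 19 mm behind it; z points along the fingers, y is the line along which they close (so a half turn about z gives the same grasp; the last joint's range is limited). The gripper opens to 85 mm and grips with 20 to 120 N. Pads are 22 mm wide; open, the fingers measure 114 mm over their backs; the gripper's body (76 mm by 85 mm) begins 54 mm behind the grasp point. The pads swing forward as they close: fully open they stand 13 mm farther back than shut.
Start: joints at [75.172, 4.979, 10.078, 95.1, 0, 90], TCP at [0.141, 0.532, 0.231] pointing down, gripper open.
Joint ranges: [-179.16, 179.16], [-48.56, 103.87], [-65.8, 70.77], [-126.05, 130.52], [-82.76, 87.17], [-180, 180]. Speed limits (degrees/s): [127.2, 127.2, 147.25, 180, 180, 180].

## Interface

Orientations are given as [roll, pitch, yaw] about the fixed x, y, z axes, in that order (R = Rz(yaw) Ry(pitch) Rx(roll)).
In Python, from workcell import bot, viewer, finder gives the robot as it stands. The module is installed in compiled form; this text tells all that it offers.
- The arm moves only by the shell command python3 -m inch 'ROWS' [FORCE]. ROWS is JSON, a list that holds one entry, the list of rows, each a list of 7 numbers: the opening in per cent of the stroke, from 0 (shut) to 100 (fully open), then the shift along the tool's x, y, z in mm, then the turn, a rotation vector about the tool's x, y, z in degrees. In form: [[[grip, tx, ty, tz, ax, ay, az], ...]]. A call has 1 to 8 rows; each row shifts and turns the commanded pose from where the row before left it, along the tool's axes as they then stand; what a row does not reach is not made up. A row lasts 1/8 s, in which the tool goes at most 62.5 mm and 10.7 degrees, less where a joint would pass 70% of its speed; a pose out of reach is approached as far as the arm can. A call with a gripper value outside its range is refused whole. The fingers move at their own pace and stop on an object; FORCE is the grip in N (left out, the last holds). Time passes only in rows, so rows that do not move let the fingers close. It gives the time, the measured TCP pose, the force, the opening and the grip force at its end, in the units of the state.
- bot.get_obs(): the state, without advancing time (a new reading comes with each control period).
- viewer.camera(name): name is "scene" or "top"; returns a dict with "pixels" (480x640x3 uint8, red, green, blue), "vfov" (degrees; the focal length in pixels is half the picture's height over the tangent of half this angle, whatever the lens; pixels are square), "cx", "cy" (the principal point, pixels), "R" (3x3) and "t" (3): a world point X has camera coordinates R X + t. Camera axes: x right, y down, z forward; pixel columns grow to the right and rows downward; lengths in m; the calibration is good to about 2 mm. A picture is of the moment at which its call begins. There is no depth.
- bot.job_done(): hands the job in; it is judged then, once.
Trained networks look in the newest picture that a camera, given by its name, has taken for a name from the list of things; names that differ only in an ending like _2 or _b are one class to them, and where a whole thing is asked for, a point or a joint stands for the part that bears it (a point fixed in the world has none). Each returns a list of dicts, best first, with "conf" (0 to 1); they miss things now and then, are a little off and sometimes report something else, mostly with a low value. They report only what shows in the picture. A call takes as long as a camera call. They do not tell look-alikes from the thing itself.
- finder.outline_of(camera, thing): "pixels" (480x640 bool, what is visible of it) and "extent" ([centre column, centre row, width, height] in pixels, round what is visible of it).
- finder.mark_of(camera, thing): "position" ([column, row] in pixels: a listed point, or the origin of a listed thing).
The state is a dict: "time": time; "q": joint angles; "qd": joint speeds; "joint_efforts": joint torques, N m; "ee_pos": TCP position; "tcp_rot": TCP orientation; "wrist_force": force on the tool from outside, world axes, zero at the start; "torque": the same for the moment, N m; "opening": finger opening in m; "grasp_force": force on a finger pad.
Only numpy, scipy, OpenCV 4.12 (cv2) and the standard library are available. Lean on these libraries where they do the work, as an engineer would, in place of code of your own. Each camera call takes 0.05 s, during which the arm holds its last target. There are 200 camera calls.

## Working session

There is one attempt and no reset: what is moved stays moved. The work goes in short steps, Python scripts to look and compute and a shell command to move; the robot and the scene stay as the last step left them, time stands still between calls to the robot, and variables do not carry over. Pictures are saved under pics/ and viewed, at most 10 in all, crops included, and the job is handed in when it is done.

```bash
mkdir -p pics
cat > h.py <<'E'
import numpy as np, cv2
from workcell import bot, viewer, finder
def ray(c,px):
    f=240/np.tan(np.radians(c["vfov"])/2)
    R=np.array(c["R"]);t=np.array(c["t"])
    d=R.T@np.array([(px[0]-c["cx"])/f,(px[1]-c["cy"])/f,1]); return -R.T@t,d
def atz(c,px,z):
    o,d=ray(c,px); return o+d*(z-o[2])/d[2]
def proj(c,X):
    f=240/np.tan(np.radians(c["vfov"])/2)
    p=np.array(c["R"])@np.array(X)+np.array(c["t"]); return [c["cx"]+f*p[0]/p[2],c["cy"]+f*p[1]/p[2]]
E
python3 - <<'E'
from h import *
Z=dict(jar_yellow_mid=.031,reacher_grip=.06,reacher_jaws=.024,rack=0,jar_red_mid=.031,jar_green_mid=.031)
for n in("scene","top"):
    c=viewer.camera(n);cv2.imwrite(f"pics/{n}0.png",c["pixels"][:,:,::-1]);print(n,c["vfov"],c["cx"],c["cy"])
    for k,z in Z.items():
        for m in finder.mark_of(n,k): print(k,round(m["conf"],2),np.round(m["position"]),np.round(atz(c,m["position"],z),3))
o=bot.get_obs();print(o["ee_pos"],o["tcp_rot"],o["opening"])
E
```

```text
scene 52.33323171289413 320.75141149726153 234.50741661223785
jar_yellow_mid 0.83 [220. 238.] [ 0.453 -0.101  0.031]
jar_yellow_mid 0.8 [165. 318.] [ 0.55  -0.224  0.031]
reacher_grip 0.58 [428. 169.] [0.514 0.257 0.06 ]
reacher_jaws 0.9 [299. 228.] [0.492 0.015 0.024]
reacher_jaws 0.41 [206. 366.] [ 0.64  -0.204  0.024]
rack 0.64 [144. 346.] [ 0.556 -0.261  0.   ]
jar_red_mid 0.62 [202. 366.] [ 0.642 -0.208  0.031]
jar_green_mid 0.8 [155. 272.] [ 0.468 -0.209  0.031]
jar_green_mid 0.35 [168. 320.] [ 0.556 -0.222  0.031]
top 50.680283717280695 316.95618410590953 238.92933236943284
jar_yellow_mid 0.94 [434. 250.] [ 0.559 -0.223  0.031]
jar_yellow_mid 0.45 [366. 314.] [ 0.442 -0.102  0.031]
reacher_grip 0.71 [160. 270.] [0.509 0.251 0.06 ]
rack 0.92 [454. 250.] [ 0.563 -0.267  0.   ]
jar_red_mid 0.92 [427. 199.] [ 0.651 -0.211  0.031]
jar_green_mid 0.74 [424. 295.] [ 0.479 -0.204  0.031]
[0.14073698 0.53167785 0.23128383] [-1.79998426e+02  1.64599371e-03  1.65175355e+02] 0.08512417931747011
```

View pics/scene0.png

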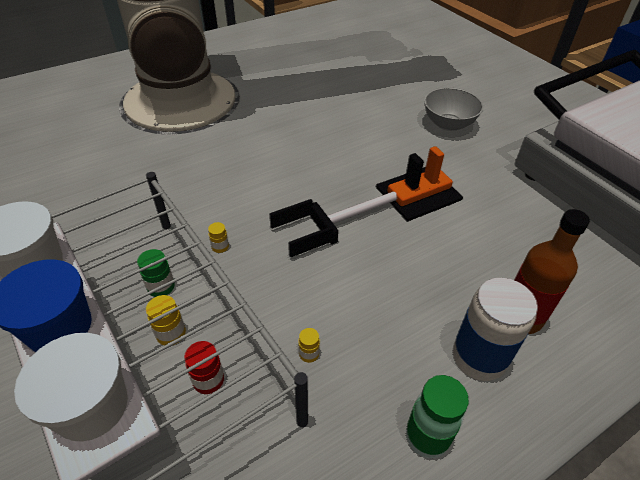

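View pics/top0.png

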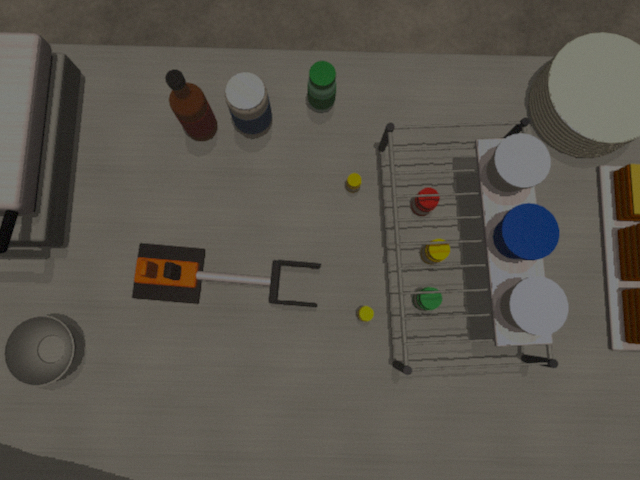

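Candidates for the yellow jar: the large one under the rack (scene 165,318; top 436,250), and two small look-alikes in front of the rack (scene 218,237 / 309,345; top 366,314 / 354,182). By the description I choose the large one under the rack, between green and red. The only reacher is at top 160,270 (posts) with jaws at 295,283, about 5° askew.

Run:
```python
from h import *
from scipy.optimize import least_squares
C={n:viewer.camera(n) for n in("scene","top")}
def tri(ps):
    A=[];b=[]
    for n,p in ps.items():
        o,d=ray(C[n],p);d=d/np.linalg.norm(d);P=np.eye(3)-np.outer(d,d);A.append(P);b.append(P@o)
    return np.linalg.lstsq(np.vstack(A),np.hstack(b),rcond=None)[0]
print("jar marks",tri(dict(scene=[165,318],top=[434,250])).round(3))
c=C["top"]
I=cv2.cvtColor(c["pixels"],cv2.COLOR_RGB2HSV)
def blobs(m,off,amin=20):
    n,l,s,ce=cv2.connectedComponentsWithStats(m.astype(np.uint8))
    return [(s[i,4],ce[i]+off) for i in range(1,n) if s[i,4]>=amin]
for nm,lo,hi in(("yel",22,34),("red",0,6),("grn",50,80)):
    x0,y0=340,160
    s=I[y0:340,x0:470]
    m=(s[...,0]>=lo)&(s[...,0]<=hi)&(s[...,1]>150)&(s[...,2]>60)
    for a,ce in blobs(m,np.array([x0,y0])): print(nm,a,ce.round(1),atz(c,ce,.058).round(4))
s=I[230:320,120:215];m=(s[...,0]<16)&(s[...,1]>150)&(s[...,2]>60)
for a,ce in blobs(m,np.array([120,230])): print("orange",a,ce.round(1),atz(c,ce,.026).round(4), cv2.minAreaRect(np.argwhere(m)[:,::-1].astype(np.float32)))
m=finder.outline_of("top","reacher_grip")
for r in m: print(r["conf"],r["extent"])
for p in([321,265],[317,305]):print("jawtip",atz(c,p,.04).round(4))
for p in([390,127],[404,368]):print("front",atz(c,p,.105).round(4))
for n,b,k in(("top",(340,110,220,270),2.2),("scene",(100,160,260,250),2.2),("top",(120,225,220,95),3.6)):
    x,y,w,h=b;im=C[n]["pixels"][y:y+h,x:x+w,::-1];cv2.imwrite(f"pics/crop_{n}_{x}.png",cv2.resize(im,None,fx=k,fy=k,interpolation=2))
```

```text
jar marks [ 0.557 -0.222  0.039]
yel 171 [353.8 180.3] [ 0.675  -0.0768  0.058 ]
yel 25 [437.6 239.9] [ 0.5719 -0.223   0.058 ]
yel 343 [437.5 251.7] [ 0.5513 -0.2223  0.058 ]
yel 183 [365.5 313.2] [ 0.4437 -0.0986  0.058 ]
red 86 [428. 191.] [ 0.6587 -0.2075  0.058 ]
red 208 [428.4 201.9] [ 0.6389 -0.208   0.058 ]
grn 63 [430.5 299.4] [ 0.4692 -0.2091  0.058 ]
orange 1128 [164.8 272.2] [0.5087 0.2534 0.026 ] ((46.04120635986328, 42.033050537109375), (62.78548049926758, 26.426740646362305), 5.04245138168335)
0.78 [225.8, 275.6, 191.3, 65.0]
jawtip [ 0.5259 -0.0222  0.04  ]
jawtip [ 0.4563 -0.0166  0.04  ]
front [ 0.7565 -0.1337  0.105 ]
front [ 0.359  -0.1547  0.105 ]
```

View pics/crop_top_340.png

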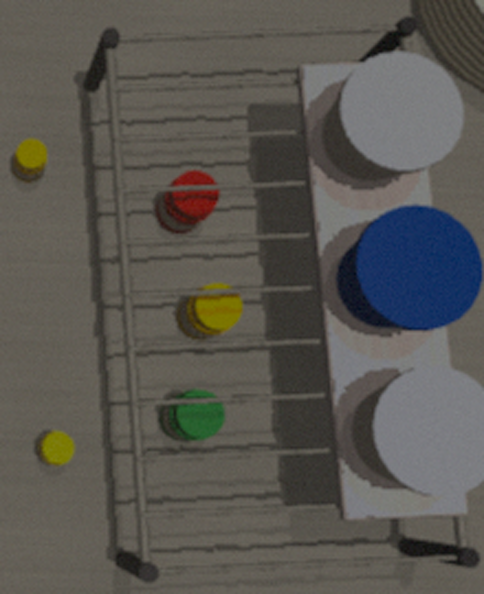

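View pics/crop_top_120.png

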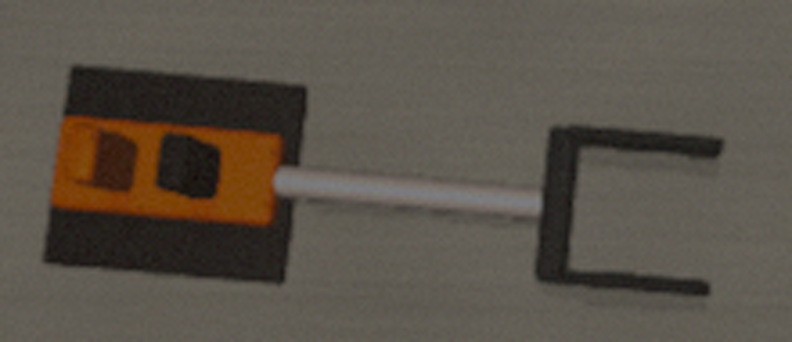

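The crop confirms the choice. The large yellow jar (crop 217,309) stands under the rack between red and green, and the two small ones are in front of it. The reacher points at about -94°, the rack's inward direction at about -87°.

```bash
python3 -m inch '[[[100,-53.7,-22,0,0,0,0],[100,-53.7,-22,0,0,0,0],[100,-53.7,-22,0,0,0,0],[100,-53.7,-22,0,0,0,0],[100,-53.7,-22,0,0,0,0],[100,-53.7,-22,0,0,0,0],[100,-53.7,-22,0,0,0,0],[100,-53.7,-22,0,0,0,0]]]'
python3 -m inch '[[[100,0,0,0,0,0,-5.3],[100,0,0,0,0,0,-5.3],[100,0,0,30,0,0,0],[100,0,0,30,0,0,0],[100,0,0,0,0,0,0]]]'
python3 - <<'E'
from h import *
o=bot.get_obs();print(o["ee_pos"],o["tcp_rot"],o["q"])
c=viewer.camera("scene");cv2.imwrite("pics/s1.png",cv2.resize(c["pixels"][60:300,220:540,::-1],None,fx=2,fy=2))
E
```

```text
time: 1.85
ee_pos: [0.5124, 0.2502, 0.2315]
tcp_rot: [180.0, 0.0, 165.2]
wrist_force: [-0.3, 1.5, 0.6]
opening: 0.0852
grasp_force: 0.0
time: 2.48
ee_pos: [0.51, 0.2511, 0.1692]
tcp_rot: [-179.9, -0.2, 175.8]
wrist_force: [0.1, 0.1, 0.8]
opening: 0.0852
grasp_force: 0.0
[0.51000332 0.25108572 0.16922827] [-179.88739646   -0.19208739  175.76862968] [2.62119007e+01 6.90665687e+00 5.29269198e+00 8.86086941e+01
 2.48464324e-04 3.04430818e+01]
```

View pics/s1.png

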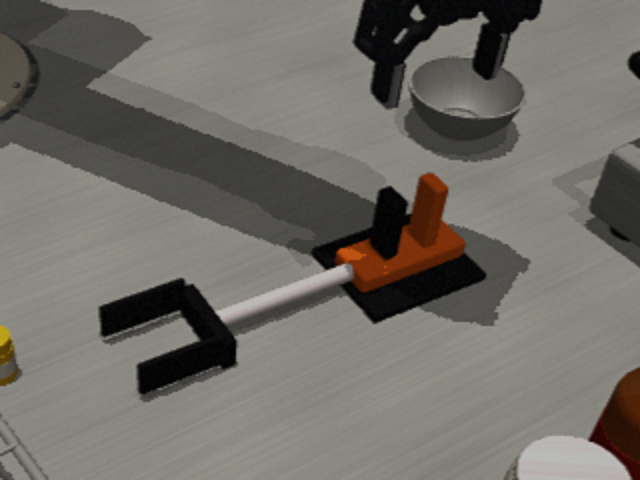

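The crop shows both posts free (black top at scene 415,157, orange top at 436,151) with the fingers above, one to either side. I'll check the grip estimate from these.

Run:
```python
from h import *
c=viewer.camera("scene")
for p in([436.5,151],[415.5,157.5],[426,154]):print(atz(c,p,.088).round(4))
h=np.radians(-94.2);u=np.array([np.cos(h),np.sin(h)])
for s in(-.021,.021):print(np.round(proj(c,[*(np.array([.5105,.252])+s*u),.088]),1))
```

```text
[0.509  0.2735 0.088 ]
[0.5047 0.2318 0.088 ]
[0.5063 0.2529 0.088 ]
[437.5 152. ]
[416.8 159. ]
```

```bash
python3 -m inch '[[[100,2,1,43,0,0,0],[100,0,0,43,0,0,0],[100,0,0,30,0,0,0],[100,0,0,12,0,0,0],[100,0,0,0,0,0,0],[64,0,0,0,0,0,0],[64,0,0,0,0,0,0],[64,0,0,0,0,0,0]]]' 20
```

```text
time: 3.58
ee_pos: [0.5099, 0.2533, 0.045]
tcp_rot: [179.9, 0.1, 175.8]
wrist_force: [-0.8, 1.4, 6.1]
opening: 0.0549
grasp_force: 8.8
```

```bash
python3 -m inch '[[[64,0,0,-3,0,0,0],[64,-6,-9,0,0,0,-1.8],[64,-6,-9,0,0,0,-1.8],[64,-6,-9,0,0,0,-1.8],[64,-6,-9,0,0,0,-1.8],[64,0,0,0,0,0,0],[64,0,0,0,0,0,0]]]'
python3 - <<'E'
from h import *
o=bot.get_obs();print(o["ee_pos"],o["tcp_rot"],o["wrist_force"])
c=viewer.camera("top");print([(m["conf"],m["position"],atz(c,m["position"],.024).round(4)) for m in finder.mark_of("top","reacher_jaws")])
cv2.imwrite("pics/t2.png",cv2.resize(c["pixels"][150:370,130:490,::-1],None,fx=2.2,fy=2.2,interpolation=2))
E
```

```text
time: 4.45
ee_pos: [0.5318, 0.2162, 0.0461]
tcp_rot: [-180.0, -0.0, -177.1]
wrist_force: [-0.3, 0.2, -3.2]
opening: 0.0548
grasp_force: 8.1
[0.53177636 0.21620185 0.04605754] [-1.79992315e+02 -3.79392151e-02 -1.77073571e+02] [-0.33121349  0.1736892  -3.17638866]
[]
```

View pics/t2.png

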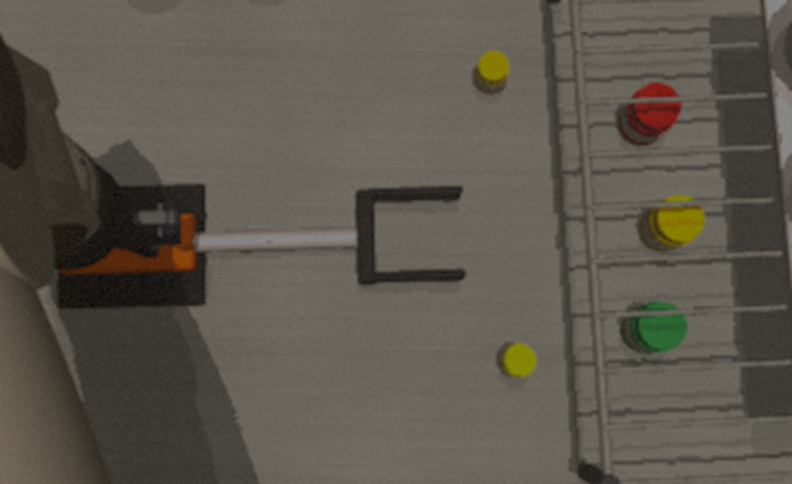

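The crop shows the jaws pointing at the jar. Tips are at crop (460,192) and (462,275), the yellow cap at (681,220).

Run:
```python
from h import *
c=viewer.camera("top")
f=lambda p,z:atz(c,np.array(p)/2.2+[130,150],z).round(4)
print("tips",f([460,192],.04),f([463,274],.04),"back",f([359,190],.04),f([359,283],.04),"shaftmid",f([276,239],.03))
print("cap",f([681,219],.062),"red",f([657,106],.062),"green",f([663,326],.062))
h=np.radians(-87.07);print(np.array([.5318,.2162])+.24*np.array([np.cos(h),np.sin(h)]))
```

```text
tips [ 0.5757 -0.0532  0.04  ] [ 0.5099 -0.0565  0.04  ] back [0.5756 0.0278 0.04  ] [0.501  0.0258 0.04  ] shaftmid [0.5358 0.0939 0.03  ]
cap [ 0.5545 -0.225   0.062 ] red [ 0.6447 -0.2076  0.062 ] green [ 0.4711 -0.2096  0.062 ]
[ 0.54406781 -0.02348626]
```

```bash
python3 -m inch '[[[64,-3,-20,0,0,0,0],[64,0,-30,0,0,0,0],[64,0,-30,0,0,0,0],[64,0,-30,0,0,0,0],[64,0,-30,0,0,0,0],[64,0,-30,0,0,0,0],[64,0,-27,0,0,0,0],[64,0,0,0,0,0,0]]]'
python3 - <<'E'
from h import *
c=viewer.camera("top");s=viewer.camera("scene")
a=c["pixels"][160:340,320:500,::-1];b=s["pixels"][200:420,80:330,::-1]
a=cv2.resize(a,(396,396));b=cv2.resize(b,(400,352));b=np.vstack([b,np.zeros((44,400,3),np.uint8)])
cv2.imwrite("pics/t3.png",np.hstack([a,b]))
E
```

```text
time: 5.6
ee_pos: [0.5451, 0.0174, 0.0463]
tcp_rot: [-180.0, -0.0, -177.2]
wrist_force: [-1.2, 0.2, -4.3]
opening: 0.0547
grasp_force: 8.2
```

View pics/t3.png

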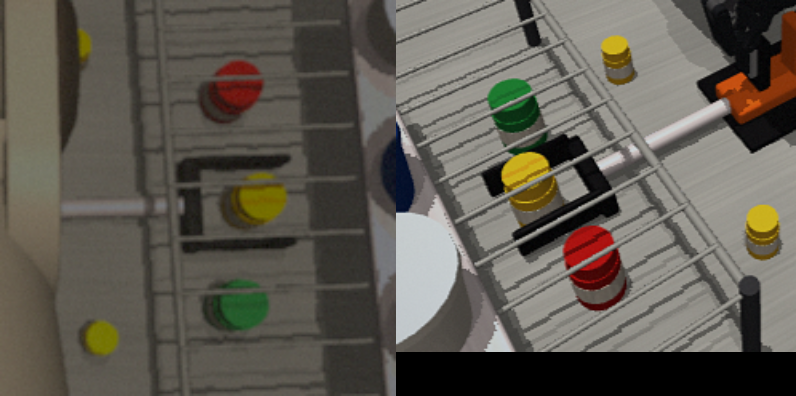

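Both views show the jar between the open jaws, well clear of red and green. Next: squeeze.

```bash
python3 -m inch '[[[60,0,0,1,0,0,0],[57,0,0,0,0,0,0],[54,0,0,0,0,0,0],[50,0,0,0,0,0,0],[40,0,0,0,0,0,0],[40,0,0,0,0,0,0],[40,0,0,0,0,0,0],[40,0,0,0,0,0,0]]]' 40
```

```text
time: 6.7
ee_pos: [0.546, 0.0213, 0.0472]
tcp_rot: [179.9, 0.2, -176.9]
wrist_force: [-3.0, 8.0, 10.6]
opening: 0.0449
grasp_force: 40.8
```

```bash
python3 -m inch '[[[40,0,0,-4,0,0,0],[40,0,12,0,0,0,0],[40,0,25,0,0,0,0],[40,0,28,0,0,0,0],[40,0,28,0,0,0,0],[40,0,28,0,0,0,0],[40,0,28,0,0,0,0],[40,0,20,0,0,0,0]]]'
python3 -m inch '[[[40,0,13,0,0,0,0],[40,0,0,0,0,0,0],[40,0,0,0,0,0,0]]]'
python3 - <<'E'
from h import *
c=viewer.camera("top");s=viewer.camera("scene")
for n,k in(("top",c),("scene",s)):
    for t in("jar_yellow_mid","jar_red_mid","jar_green_mid"):
        for m in finder.mark_of(n,t): print(n,t,round(m["conf"],2),atz(k,m["position"],.031).round(3))
a=c["pixels"][160:340,240:480,::-1];b=s["pixels"][150:420,80:440,::-1]
a=cv2.resize(a,(400,300));b=cv2.resize(b,(400,300))
cv2.imwrite("pics/t4.png",np.hstack([a,b]))
E
```

```text
time: 7.7
ee_pos: [0.5361, 0.1899, 0.0488]
tcp_rot: [-180.0, -0.0, -177.0]
wrist_force: [0.5, -0.9, -3.8]
opening: 0.0446
grasp_force: 43.5
time: 8.07
ee_pos: [0.5359, 0.2009, 0.0492]
tcp_rot: [180.0, -0.0, -177.0]
wrist_force: [1.0, -0.2, -4.8]
opening: 0.0447
grasp_force: 43.2
top jar_yellow_mid 0.76 [ 0.549 -0.047  0.031]
top jar_yellow_mid 0.52 [ 0.679 -0.076  0.031]
top jar_red_mid 0.9 [ 0.653 -0.211  0.031]
top jar_green_mid 0.74 [ 0.476 -0.207  0.031]
scene jar_yellow_mid 0.77 [ 0.683 -0.082  0.031]
scene jar_yellow_mid 0.66 [ 0.545 -0.043  0.031]
scene jar_yellow_mid 0.6 [ 0.454 -0.103  0.031]
scene jar_red_mid 0.8 [ 0.642 -0.208  0.031]
scene jar_green_mid 0.8 [ 0.471 -0.21   0.031]
```

View pics/t4.png

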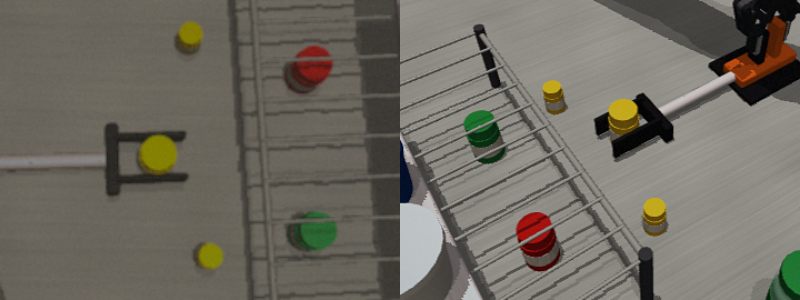

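The jar stands upright in the closed jaws, about 100 mm in front of the rack, and red and green have not moved. I'll set it down and release gently.

```bash
python3 -m inch '[[[40,0,0,1.5,0,0,0],[40,0,0,1.5,0,0,0],[40,0,0,0,0,0,0]]]'
python3 -m inch '[[[53,0,0,0,0,0,0],[56,0,0,0,0,0,0],[59,0,0,0,0,0,0],[62,0,0,0,0,0,0],[64,0,0,0,0,0,0],[64,0,0,0,0,0,0]]]' 20
```

```text
time: 8.85
ee_pos: [0.5363, 0.2014, 0.0474]
tcp_rot: [-180.0, 0.1, -177.0]
wrist_force: [-2.5, 2.9, 5.5]
opening: 0.0448
grasp_force: 50.7
time: 9.6
ee_pos: [0.5356, 0.2013, 0.0458]
tcp_rot: [180.0, -0.0, -177.0]
wrist_force: [-0.2, -0.4, -5.4]
opening: 0.0549
grasp_force: 8.2
```

```bash
python3 -m inch '[[[64,0,0,2,0,0,0],[64,0,0,1,0,0,0],[67,0,0,0,0,0,0],[72,0,0,0,0,0,0],[100,0,0,0,0,0,0],[100,0,0,0,0,0,0],[100,0,0,0,0,0,0]]]'
python3 -m inch '[[[100,0,0,-15,0,0,0],[100,0,0,-30,0,0,0],[100,0,0,-40,0,0,0],[100,0,0,-50,0,0,0],[100,0,0,-30,0,0,0],[100,0,0,0,0,0,0]]]'
python3 - <<'E'
from h import *
c=viewer.camera("top");s=viewer.camera("scene")
for n,k in(("top",c),("scene",s)):
    for t in("jar_yellow_mid","jar_red_mid","jar_green_mid"):
        for m in finder.mark_of(n,t): print(n,t,round(m["conf"],2),atz(k,m["position"],.031).round(3))
a=c["pixels"][160:340,240:480,::-1];b=s["pixels"][100:400,80:480,::-1]
cv2.imwrite("pics/t5.png",np.hstack([cv2.resize(a,(400,300)),b]))
E
```

```text
time: 10.48
ee_pos: [0.5359, 0.2013, 0.0432]
tcp_rot: [-180.0, -0.0, -177.0]
wrist_force: [0.1, 0.6, 0.3]
opening: 0.0854
grasp_force: 0.0
time: 11.22
ee_pos: [0.5369, 0.2017, 0.2122]
tcp_rot: [179.9, 0.3, -177.0]
wrist_force: [0.2, -1.0, 0.5]
opening: 0.0855
grasp_force: 0.0
top jar_yellow_mid 0.97 [ 0.552 -0.044  0.031]
top jar_yellow_mid 0.68 [ 0.685 -0.078  0.031]
top jar_yellow_mid 0.48 [ 0.443 -0.103  0.031]
top jar_red_mid 0.76 [ 0.657 -0.212  0.031]
top jar_red_mid 0.26 [ 0.556 -0.255  0.031]
top jar_green_mid 0.63 [ 0.477 -0.203  0.031]
scene jar_yellow_mid 0.92 [ 0.547 -0.041  0.031]
scene jar_yellow_mid 0.91 [ 0.449 -0.1    0.031]
scene jar_yellow_mid 0.84 [ 0.681 -0.081  0.031]
scene jar_red_mid 0.74 [ 0.644 -0.206  0.031]
scene jar_red_mid 0.43 [ 0.577 -0.259  0.031]
scene jar_green_mid 0.79 [ 0.471 -0.207  0.031]
```

View pics/t5.png

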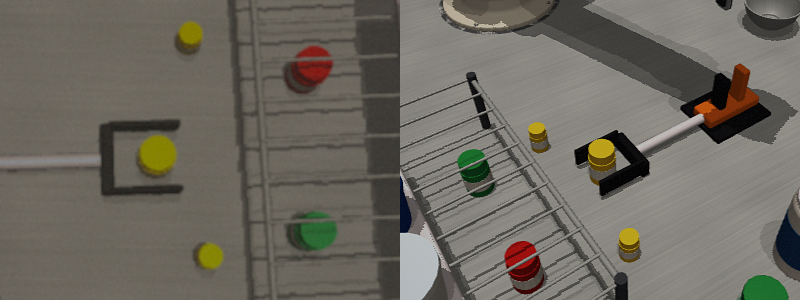

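The jaws are open around the upright jar, the reacher stands on its sole, and red and green are where they were. Handing in.

```bash
python3 -c "
from workcell import bot
print(bot.job_done())"
```

```text
the job is handed in; nothing more can be done
None
```

The job is handed in at about 11 s: the yellow jar stands upright on the open worktop about 100 mm in front of the rack, between the reacher's open jaws, the reacher is upright, and the red and green jars are where they were.

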